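# Reseat the sample tray of the plastics scanner

## Task

The plastics scanner on the sorting bench has lost its reading and wants its sample tray reseated. Press the rectangular release key on top of it so that the tray springs all the way out, then push the tray back home until it clicks and stays shut. Do not press the round standby button beside the key.

Things in the scene. Friction and masses are not known exactly. Their poses are not given: they have to be found in the camera images.
- release_top (a point): Centre of the top of the release key: black, rectangular, 30 x 56 mm, 102 mm above the table, on the pale-grey scanner (160 mm deep, 220 wide, 80 high), 55 mm left or right of its middle line. Sprung; goes straight down 8 mm: 1.2 N starts it, 4 N holds it down, the tray is let go 3 to 5 mm down. Axes are the scanner's: x from the tray's front into the scanner, y along the front, z up.
- tray_face (a point): Middle of the outer front face of the sample tray: a grey upright panel 208 mm wide (along y) and 58 mm high, from 7 to 65 mm above the table (this point at 36 mm). It moves with the tray. Axes as for the key: +x is square to the face, into the scanner, the way to push. Shut, the face stands 14 mm in front of the scanner's box.
- tray (a joint): How far the tray is out, m: 0 latched shut, 0.05 fully out (it slides along the scanner's -x). A spring throws it out (4 N shut, 2 N out). The latch catches once it is pushed to about -0.002 or deeper; hard stop at -0.008; this takes 8 N pushed slowly, more if fast. Let go, a latched tray returns to 0, an unlatched one springs out.
- standby (a joint): Travel of the round standby button, m: 0 up, 0.008 fully down; not to be pressed. Black, 32 mm across, as high and as softly sprung as the release key, on top of the scanner 110 mm from the key (centre to centre along y), across the middle line.

How it is judged:
On the way:
1. the tray has sprung out to its full travel (more than 40 of 50 mm) (value of joint tray above 0.04 m), for 0.2 s.
At the end, for the whole second after the job is handed in: The tray is latched shut: within 4 mm of its latched position and at rest, staying there by itself (value of joint tray below 0.004 m and velocity of joint tray between -0.01 and 0.01 m/s); the robot touches nothing.
It fails at once if the round standby button is pressed (more than 3 mm) (value of joint standby above 0.003 m).
It also fails if it takes over 40 s, if anything falls off the work surface, if the arm or the gripper's body presses on something with over 40 N, if the wrist force passes 120 N, or if a joint passes its speed limit or range.

## Robot

A 6-joint arm with a two-finger parallel gripper is mounted at the origin on the work surface. World frame = base frame: x ahead of the robot, y to its left, z up, the work surface at z = 0. Lengths are in m, angles in rad, forces in N, time in s.
With the tool pointing down it reaches from about 0.25 to 0.725 m from the base axis. Payload 4 kg.
Tool frame: the origin (TCP) lies where the fingers leave the gripper's body, on its centre line; the fingertips stand 73 mm ahead of it and the grasp point (between the pads) lies 54 mm ahead of it (bot.tips_ahead is the z of the fingertips in the tool frame, in m); z points along the fingers, y is the direction in which the jaws open and shut (so a half turn about z gives the same grasp; the last joint's range is limited). The gripper opens to 85 mm and grips with 20 to 120 N. Pads are 22 mm wide; open, the fingers measure 114 mm over their backs; the gripper's body (76 mm by 85 mm) begins 54 mm behind the grasp point. The pads swing forward as they close: fully open they stand 13 mm farther back than shut.
Start: joints at [-1.202, 0.241, 0.005, 1.335, 0, 1.571], TCP at [0.18, -0.466, 0.304] pointing down, gripper open.
Joint ranges: [-2.72, 2.72], [-1.05, 1.87], [-1.09, 1.28], [-1.99, 2.15], [-1.42, 1.44], [-3.14, 3.14]. Speed limits (rad/s): [2.79, 2.79, 3.14, 3.14, 3.14, 3.14].

## Interface

Orientations are given as a unit quaternion [x, y, z, w].
In Python, from workcell import readout, camera, get_calibration, order, bot gives the robot as it stands.
- The arm moves only by the tool send_rows, never from a script. Its argument "moves" is a list of rows, each a list of 3 entries, a list of its own where there are three numbers: the shift along the tool's x, y, z in mm, then the turn, a rotation vector about the tool's x, y, z in rad, then the finger opening in mm, from 0 to 85.4. In form: [[[dx, dy, dz], [ax, ay, az], grip], ...]. A call has 1 to 12 rows; each row is the pose to reach, as a shift and turn from the pose measured when the call began, along the tool's axes at that moment; what a row does not reach only later rows make up. A row lasts 1/12 s, in which the tool goes at most 41.7 mm and 7.16 degrees, less where a joint would pass 70% of its speed; a pose out of reach is approached as far as the arm can. A call with a gripper value outside its range is refused whole. The fingers move at their own pace and stop on an object; the grip force is fixed at half the most. Time passes only in rows, so rows that repeat a pose let the fingers close. It gives the time, the measured TCP pose, the force and the opening at its end, in the units of the state.
- readout.get_obs(): the state, without advancing time (a new reading comes with each control period).
- camera(name): name is "scene" or "side" or "wrist"; returns the picture (480x640x3 uint8, red, green, blue); there is no depth.
- get_calibration(name): a dict with "fx", "fy", "cx", "cy" (pixels), "k1" (the pictures are not rectified: a ray, as slopes to the right and down, at radius r is drawn at 1 + k1 r^2 times it, then the intrinsics apply), "R" (3x3) and "t" (3): a world point X has camera coordinates R X + t. Camera axes: x right, y down, z forward; pixel columns grow to the right and rows downward; lengths in m; the calibration is good to about 2 mm. A picture is of the moment at which its call begins: read the wrist's pose just before it. get_calibration takes no time and is no camera call; for the wrist camera it gives the pose at the moment of the call.
- order.job_done(): hands the job in, once; it reports no verdict.
The state is a dict: "clock": time; "joint_pos": joint angles; "joint_vel": joint speeds; "tau": joint torques, N m; "eef_pos": TCP position; "tool_rot": TCP orientation; "ft_force": force on the tool from outside, world axes, zero at the start; "ft_torque": the same for the moment, N m; "grip_width": finger opening in m.
Only numpy, scipy, OpenCV 4.12 (cv2) and the standard library are available. Lean on these libraries where they do the work, as an engineer would, in place of code of your own. Each camera call takes 0.05 s, during which the arm holds its last target. There are 200 camera calls.

## Working session

There is one attempt and no reset: what is moved stays moved. The work goes in short steps, Python scripts to look and compute and a tool call to move; the robot and the scene stay as the last step left them, time stands still between calls to the robot, and variables do not carry over. Pictures are saved under pics/ and viewed, about 8 in all and at most 12, crops included, and the job is handed in when it is done.

Besides the shell and the picture viewer there is one more tool, called after "Call:" as name(argument=value, ...) on one line, values as JSON. send_rows: Moves the arm, as the interface text tells. Its arguments: {"type":"object","properties":{"moves":{"type":"array","items":{"type":"array"}}},"required":["moves"]}

```bash
mkdir -p pics
python3 - <<'E'
from workcell import readout, camera, get_calibration, order, bot
import cv2, numpy as np
o=readout.get_obs(); print({k:np.round(v,4).tolist() for k,v in o.items()}, bot.tips_ahead)
ims=[camera(n) for n in("scene","side")]
for n,i in zip(("scene","side"),ims):
    cv2.imwrite(f"pics/{n}0.png",i[:,:,::-1]); c=get_calibration(n); print(n,{k:np.round(v,4).tolist() for k,v in c.items()})
E
```

```text
{'clock': 0.0, 'joint_pos': [-1.202, 0.2414, 0.0037, 1.3352, -0.0, 1.5708], 'joint_vel': [0.0018, 0.0011, -0.0012, -0.0008, 0.0005, -0.0001], 'tau': [0.0004, -37.2318, 25.2407, 0.017, -0.0001, -0.0], 'eef_pos': [0.1801, -0.4659, 0.303], 'tool_rot': [0.983, 0.1834, -0.0002, -0.001], 'ft_force': [0.7181, 0.4082, 0.2658], 'ft_torque': [-0.0511, 0.0062, 0.0113], 'grip_width': 0.0855} 0.0726
scene {'fx': 622.4976, 'fy': 622.4976, 'cx': 320.4184, 'cy': 234.9509, 'k1': 0.0723, 'R': [[0.2445, 0.9696, 0.0129], [0.516, -0.1188, -0.8483], [-0.821, 0.2141, -0.5293]], 't': [-0.2099, -0.2125, 1.2099]}
side {'fx': 458.8205, 'fy': 458.8205, 'cx': 328.0608, 'cy': 243.5127, 'k1': -0.0025, 'R': [[-0.9668, -0.2551, -0.0117], [-0.1248, 0.512, -0.8498], [0.2228, -0.8202, -0.5269]], 't': [0.6015, 0.1393, 0.6408]}
```

View pics/scene0.png

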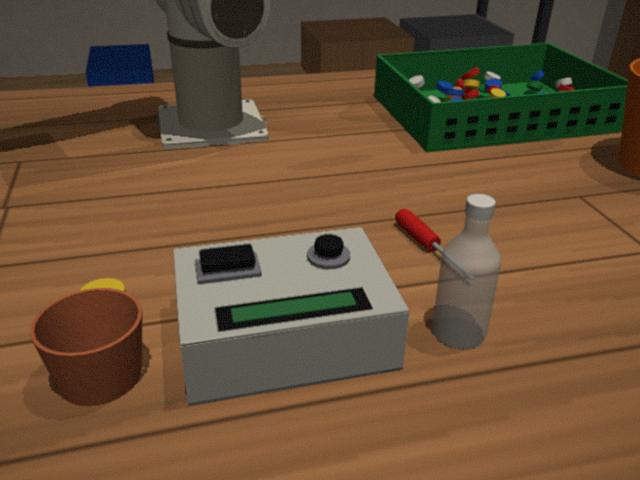

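View pics/side0.png

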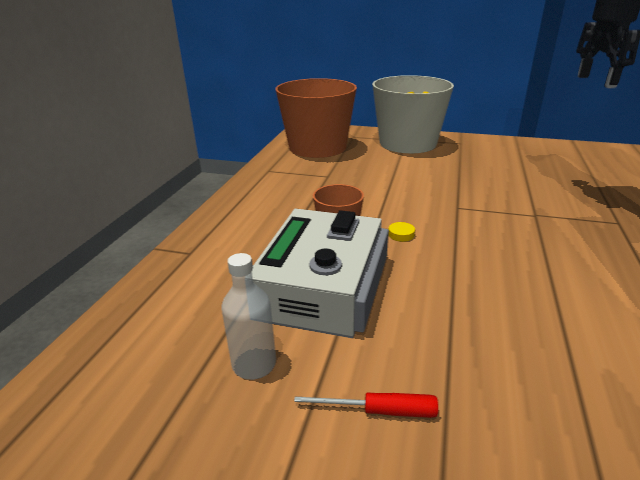

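Scene view: scanner with its tray side away from the camera (towards the robot), key at about (227,258), standby button at (328,245), top corners near (174,248), (365,233), (403,302), (185,340). Side view: key (344,222), button (325,257), grey tray panel on the right side (370,280). I'll enlarge both to measure.

```bash
python3 - <<'E'
import cv2,numpy as np
a=cv2.imread("pics/scene0.png")[220:400,160:420]; b=cv2.imread("pics/side0.png")[200:340,240:400]
a=cv2.resize(a,None,fx=3,fy=3,interpolation=cv2.INTER_CUBIC)[:300]
b=cv2.resize(b,None,fx=5,fy=5,interpolation=cv2.INTER_CUBIC)[:,:]
b=cv2.resize(b,None,fx=.428*1,fy=.428)  # keep small
a=np.clip(a.astype(float)*1.3+40,0,255).astype(np.uint8)
print(a.shape,b.shape)
im=np.zeros((600,800,3),np.uint8); im[:300,:780]=a; im[300:300+b.shape[0],:b.shape[1]]=np.clip(b.astype(float)*1.3+40,0,255)
cv2.imwrite("pics/crop.png",im)
E
cat > h.py <<'E'
import numpy as np, cv2
from workcell import get_calibration
def ray(c,u,v):
    K=np.array([[c["fx"],0,c["cx"]],[0,c["fy"],c["cy"]],[0,0,1]])
    n=cv2.undistortPoints(np.array([[[u,v]]],float),K,np.array([c["k1"],0,0,0.]))[0,0]
    R=np.array(c["R"]);return -R.T@np.array(c["t"]),R.T@np.array([n[0],n[1],1.])
def onz(name,u,v,z,c=None):
    o,d=ray(c or get_calibration(name),u,v);return o+d*(z-o[2])/d[2]
E
python3 - <<'E'
from h import *
for n,p in [("scene",[(174,248),(365,233),(403,302),(185,340)]),("side",[(296,211),(382,219),(354,297),(259,278)])]:
    q=[onz(n,*x,.08) for x in p]; print(n,np.round(q,4)[:,:2].tolist(),[round(np.linalg.norm(q[i]-q[i-3]),4) for i in range(4)])
    im=cv2.cvtColor(cv2.imread(f"pics/{n}0.png"),cv2.COLOR_BGR2HSV)
    m=(im[...,2]<50).astype(np.uint8)
    k,l,s,c=cv2.connectedComponentsWithStats(m)
    for i in range(1,k):
        if s[i,4]>60 and 160<c[i,0]<420 and 200<c[i,1]<340: print(s[i].tolist(),c[i].round(1),onz(n,*c[i],.098).round(4))
E
```

```text
(300, 780, 3) (300, 342, 3)
scene [[0.5504, -0.0916], [0.5679, 0.1259], [0.7006, 0.1231], [0.7074, -0.0897]] [np.float64(0.2182), np.float64(0.1327), np.float64(0.213), np.float64(0.1569)]
[314, 235, 29, 25, 573] [328.2 246.6] [0.6131 0.0691 0.098 ]
[200, 245, 55, 30, 1288] [226.8 259.1] [ 0.6124 -0.0395  0.098 ]
[216, 288, 156, 43, 1582] [289.8 311.1] [0.7109 0.0066 0.098 ]
side [[0.7022, -0.0819], [0.548, -0.0884], [0.5501, 0.134], [0.6896, 0.1243]] [np.float64(0.1543), np.float64(0.2224), np.float64(0.1399), np.float64(0.2066)]
[331, 211, 25, 23, 415] [343.2 221.9] [ 0.6036 -0.0312  0.098 ]
[260, 217, 50, 50, 496] [284.5 244.8] [0.6734 0.0587 0.098 ]
[315, 249, 21, 18, 315] [325.1 257.4] [0.605  0.0772 0.098 ]
[365, 248, 22, 78, 254] [375.  283.9] [0.5246 0.1225 0.098 ]
[279, 298, 39, 9, 97] [298.1 302.2] [0.6114 0.1833 0.098 ]
[279, 304, 40, 9, 100] [298.8 307.7] [0.6073 0.1933 0.098 ]
[280, 309, 39, 9, 95] [299.1 313.1] [0.6038 0.2029 0.098 ]
```

View pics/crop.png

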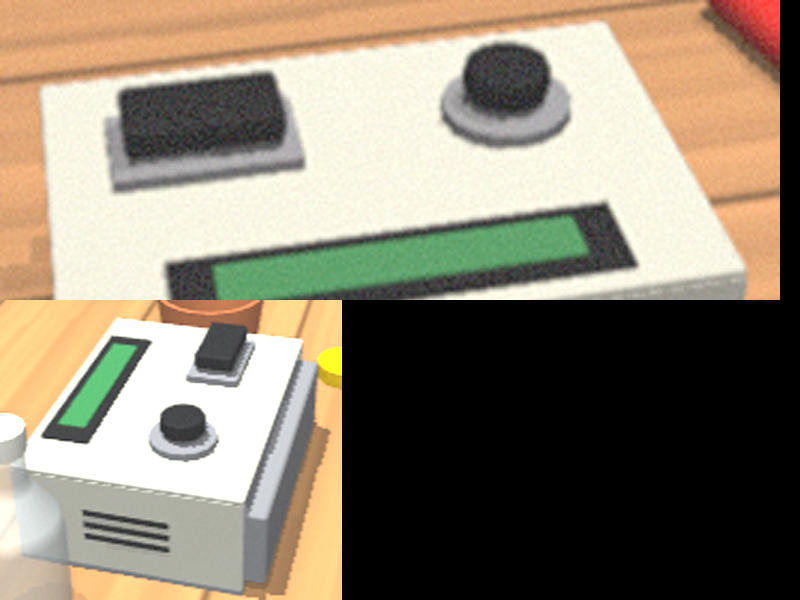

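Run:
```python
from h import *
def tri(p,q):
    (a,d),(b,e)=ray(get_calibration("scene"),*p),ray(get_calibration("side"),*q)
    d/=np.linalg.norm(d);e/=np.linalg.norm(e)
    s=np.linalg.lstsq(np.c_[d,-e],b-a,rcond=None)[0];P,Q=a+s[0]*d,b+s[1]*e
    return (P+Q)/2,np.linalg.norm(P-Q)
for n,p,q in [("key",(226.8,259.1),(343.2,221.9)),("btn",(328.2,246.6),(325.1,257.4)),
 ("c00",(174,249),(381.1,219.6)),("c01",(362.3,228.3),(353.6,291)),("c11",(407.3,310.7),(255,277)),("c10",(182,336),(295.1,208.9))]:
    x,e=tri(p,q);print(n,x.round(4),round(e,4), onz("scene",*p,.08).round(4)[:2],onz("side",*q,.08).round(4)[:2])
```

```text
key [ 0.6055 -0.039   0.0934] 0.0002 [ 0.5857 -0.0374] [ 0.6109 -0.0627]
btn [0.6068 0.0709 0.0937] 0.0 [0.5865 0.0765] [0.6123 0.051 ]
c00 [ 0.5496 -0.0915  0.0775] 0.0012 [ 0.5525 -0.0917] [ 0.5492 -0.0859]
c01 [0.5542 0.1251 0.0804] 0.0048 [0.5571 0.126 ] [0.5533 0.1214]
c11 [0.7018 0.1229 0.0745] 0.0113 [0.7144 0.1224] [0.6961 0.1234]
c10 [ 0.7053 -0.0908  0.0812] 0.0042 [ 0.7012 -0.092 ] [ 0.7063 -0.0892]
```

Call:
send_rows(moves=[[[40,-17,0],[0,0,0.04],0],[[80,-35,0],[0,0,0.08],0],[[115,-51,0],[0,0,0.12],0],[[150,-66,0],[0,0,0.16],0],[[190,-84,0],[0,0,0.2],0],[[225,-99,0],[0,0,0.24],0],[[260,-115,0],[0,0,0.28],0],[[300,-133,0],[0,0,0.32],0],[[335,-148,0],[0,0,0.36],0],[[370,-164,0],[0,0,0.38],0],[[410,-181,0],[0,0,0.38],0],[[445,-197,0],[0,0,0.38],0]])

```text
clock: 1.1
eef_pos: [0.5252, -0.12, 0.303]
tool_rot: [1.0, -0.005, -0.001, -0.001]
ft_force: [0.7, -1.0, 1.1]
grip_width: 0.0002
```

```bash
cat >> h.py <<'E'
from scipy.spatial.transform import Rotation as Ro
def go(target,yaw=0.0):
    "tool-frame shift in mm and turn to a TCP target pointing down, tool x at yaw"
    from workcell import readout, bot
    o=readout.get_obs(); R=Ro.from_quat(o["tool_rot"])
    G=Ro.from_matrix(np.array([[np.cos(yaw),np.sin(yaw),0],[np.sin(yaw),-np.cos(yaw),0],[0,0,-1]]))
    print("t",round(o["clock"],2),"tcp",np.round(o["eef_pos"],4),"F",np.round(o["ft_force"],2),"grip",round(float(o["grip_width"]),4),"tips",bot.tips_ahead)
    print("shift",(R.inv().apply(np.array(target)-o["eef_pos"])*1000).round(1),"turn",(R.inv()*G).as_rotvec().round(3))
E
python3 -c "
from h import *
go([.607,-.039,.25],-.01)"
```

```text
t 1.1 tcp [ 0.5252 -0.12    0.303 ] F [ 0.69 -1.03  1.06] grip 0.0002 tips 0.0726
shift [ 81.  -81.8  53.1] turn [-0.002  0.001 -0.001]
```

Call:
send_rows(moves=[[[27,-27,15],[0,0,0],0],[[54,-54,30],[0,0,0],0],[[81,-82,40],[0,0,0],0],[[81,-82,50],[0,0,0],0],[[81,-82,53],[0,0,0],0],[[81,-82,53],[0,0,0],0]])

```text
clock: 1.6
eef_pos: [0.6059, -0.0386, 0.248]
tool_rot: [1.0, -0.005, -0.003, -0.001]
ft_force: [-0.6, -0.2, 0.9]
grip_width: 0.0002
```

Run:
```python
from h import *
from workcell import camera
c=get_calibration("wrist"); i=camera("wrist"); s=camera("side"); cv2.imwrite("pics/w1.png",i[:,:,::-1]); cv2.imwrite("pics/s1.png",s[:,:,::-1])
cv2.imwrite("pics/v1.png",np.hstack([cv2.resize(i,(400,300)),cv2.resize(s,(400,300))])[:,:,::-1])
np.savez("w1.npz",**c); print({k:np.round(v,3).tolist() for k,v in c.items()})
go([.607,-.039,.25],-.01)
```

```text
{'fx': 354.505, 'fy': 354.505, 'cx': 313.94, 'cy': 235.376, 'k1': -0.07, 'R': [[-0.01, -1.0, -0.001], [-0.953, 0.009, 0.303], [-0.303, 0.004, -0.953]], 't': [-0.033, 0.554, 0.51]}
t 1.7 tcp [ 0.6063 -0.0397  0.2504] F [-0.2   0.13  0.17] grip 0.0002 tips 0.0726
shift [ 0.7 -0.7  0.4] turn [-0.002  0.002 -0.002]
```

View pics/v1.png

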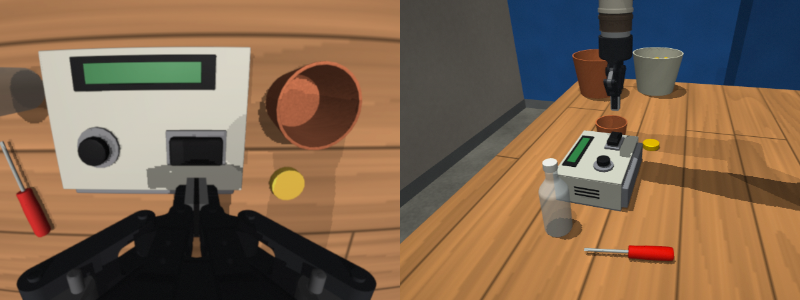

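Wrist view: key (centred column ~314, far edge row ~219 in full pixels) is directly under the closed fingers; standby button at ~(150,240), well clear. Quick numeric check on these.

Run:
```python
from h import *
c=dict(np.load("w1.npz")); 
g=cv2.cvtColor(cv2.imread("pics/w1.png"),cv2.COLOR_BGR2GRAY)
m=(g<45).astype(np.uint8); r=np.where(m[232,230:400])[0]+230; print("key row232",r.min(),r.max())
col=np.where(m[200:300,300])[0]+200; print("col300",col.min(),col.max())
for n,p,z in [("keyL",(r.min(),232),.102),("keyR",(r.max(),232),.102),("keyFar",(300,col.min()),.102),("boxfarL",(39*1.6,52*1.6),.08),("boxfarR",(250*1.6,48*1.6),.08),("boxnearL",(63*1.6,189*1.6),.08),("boxnearR",(242*1.6,190*1.6),.08),("btn",(94*1.6,151*1.6),.102)]: print(n,onz("",*p,z,c).round(4))
```

```text
key row232 272 355
col300 219 264
keyL [ 0.6161 -0.012   0.102 ]
keyR [ 0.6156 -0.0649  0.102 ]
keyFar [ 0.6245 -0.03    0.102 ]
boxfarL [0.712  0.1241 0.08  ]
boxfarR [ 0.7104 -0.0935  0.08  ]
boxnearL [0.5537 0.1269 0.08  ]
boxnearR [ 0.5517 -0.0934  0.08  ]
btn [0.6103 0.0682 0.102 ]
```

Call:
send_rows(moves=[[[2,-1,25],[0,0,0],0],[[2,-1,50],[0,0,0],0],[[2,-1,65],[0,0,0],0],[[2,-1,72],[0,0,0],0],[[2,-1,75],[0,0,0],0],[[2,-1,77],[0,0,0],0],[[2,-1,79],[0,0,0],0],[[2,-1,81],[0,0,0],0],[[2,-1,82],[0,0,0],0],[[2,-1,82],[0,0,0],0],[[2,-1,82],[0,0,0],0]])

```text
clock: 2.62
eef_pos: [0.6089, -0.0389, 0.1694]
tool_rot: [1.0, -0.006, 0.0, -0.0]
ft_force: [0.1, -1.7, 3.2]
grip_width: 0.0001
```

Call:
send_rows(moves=[[[0,0,1],[0,0,0],0],[[0,0,2],[0,0,0],0],[[0,0,2],[0,0,0],0]])

```text
clock: 2.87
eef_pos: [0.609, -0.0389, 0.1674]
tool_rot: [1.0, -0.006, 0.0, -0.0]
ft_force: [-0.5, -1.1, 2.9]
grip_width: 0.0
```

Run:
```python
from h import *
from workcell import camera
s=camera("side"); cv2.imwrite("pics/s2.png",s[:,:,::-1]); cv2.imwrite("pics/v2.png",cv2.resize(s[180:360,220:460],(640,480))[:,:,::-1])
go([.607,-.039,.25],-.01)
```

```text
t 2.92 tcp [ 0.609  -0.039   0.1675] F [-0.34 -1.37  3.71] grip -0.0002 tips 0.0726
shift [ -1.9   0.  -82.5] turn [-0.001 -0.001 -0.002]
```

View pics/v2.png

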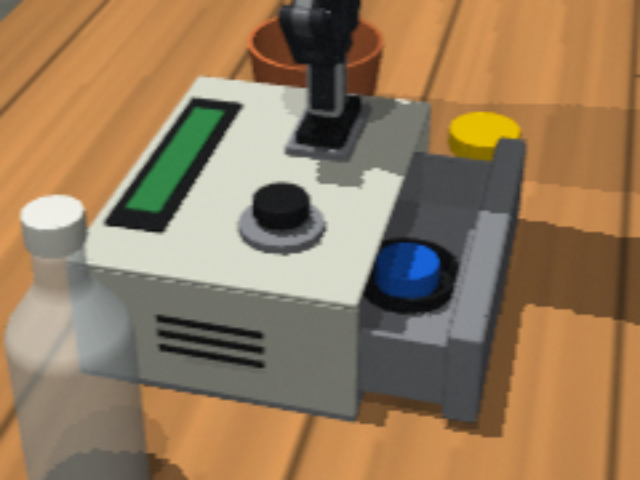

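The tray is fully out (grey face panel at crop (500,280), blue sample inside). Now lift, go in front of the face, and lower.

Call:
send_rows(moves=[[[0,0,-20],[0,0,0],0],[[0,0,-45],[0,0,0],0],[[-35,-10,-50],[0,0,0],0],[[-70,-22,-50],[0,0,0],0],[[-105,-33,-50],[0,0,0],0],[[-140,-44,-50],[0,0,0],0],[[-172,-55,-50],[0,0,0],0],[[-172,-55,-20],[0,0,0],0],[[-172,-55,15],[0,0,0],0],[[-172,-55,45],[0,0,0],0],[[-172,-55,60],[0,0,0],0],[[-172,-55,60],[0,0,0],0]])

```text
clock: 3.92
eef_pos: [0.4347, 0.0044, 0.1039]
tool_rot: [1.0, 0.002, -0.004, -0.006]
ft_force: [-0.3, 0.5, 0.3]
grip_width: 0.0
```

Run:
```python
from h import *
go([.487-.013,.016,.108],-.008)
for p in [(416.1,235.1),(400,309)]: print(onz("side",*p,.065).round(4))
```

```text
t 3.92 tcp [0.4347 0.0044 0.1039] F [-0.33  0.47  0.27] grip 0.0 tips 0.0726
shift [ 39.4 -11.5  -4.2] turn [-0.012  0.007  0.013]
[ 0.4868 -0.0732  0.065 ]
[0.4889 0.1257 0.065 ]
```

Call:
send_rows(moves=[[[0,-11,-4],[-0.012,0.007,0.013],0],[[15,-11,-4],[-0.012,0.007,0.013],0],[[30,-11,-4],[-0.012,0.007,0.013],0],[[30,-11,-4],[-0.012,0.007,0.013],0],[[30,-11,-4],[-0.012,0.007,0.013],0]])

```text
clock: 4.33
eef_pos: [0.4661, 0.0043, 0.1093]
tool_rot: [1.0, 0.003, 0.001, -0.004]
ft_force: [-0.4, 0.5, -0.5]
grip_width: -0.0002
```

```bash
python3 -c "
from h import *
go([.531,.0155,.108],-.008)"
```

```text
t 4.33 tcp [0.4661 0.0043 0.1093] F [-0.44  0.5  -0.51] grip -0.0002 tips 0.0726
shift [ 65.  -10.8   1.5] turn [-0.009 -0.002  0.014]
```

```bash
python3 -c "
from workcell import readout
o=readout.get_obs();print([ (k,o[k].round(4)) for k in('joint_pos','joint_vel','tau','ft_torque')])"
```

```text
[('joint_pos', array([ 0.0048,  0.3593, -0.3908,  0.8182,  0.009 ,  3.1406])), ('joint_vel', array([-0.0009, -0.0079, -0.0456,  0.0073, -0.0005,  0.0006])), ('tau', array([ 7.80000e-03, -3.67297e+01,  2.00860e+01, -2.48000e-01,
        3.13000e-02, -0.00000e+00])), ('ft_torque', array([ 0.0272,  0.0326, -0.0109]))]
```

Joint 6 sits at its range limit (3.14), which blocked the sideways shift. I'll turn the tool slightly the other way.

Call:
send_rows(moves=[[[0,0,0],[0,0,-0.04],0],[[0,0,1],[-0.009,-0.002,-0.07],0],[[0,-6,1],[-0.009,-0.002,-0.07],0],[[0,-11,1],[-0.009,-0.002,-0.07],0],[[0,-11,1],[-0.009,-0.002,-0.07],0],[[0,-11,1],[-0.009,-0.002,-0.07],0]])

```text
clock: 4.83
eef_pos: [0.4658, 0.0158, 0.1086]
tool_rot: [0.999, 0.038, 0.0, 0.0]
ft_force: [-0.2, 0.6, -0.2]
grip_width: 0.0
```

```bash
python3 -c "
from h import *
go([.531,.0155,.108],.06)
from workcell import readout
print(readout.get_obs()['joint_pos'])"
```

```text
t 4.83 tcp [0.4658 0.0158 0.1086] F [-0.24  0.56 -0.16] grip 0.0 tips 0.0726
shift [65.   5.2  0.7] turn [ 0.    -0.001  0.016]
[ 3.38334079e-02  3.60969478e-01 -3.90267563e-01  8.18562633e-01
 -3.88302057e-05  3.09910042e+00]
```

Call:
send_rows(moves=[[[5,0.4,0],[0,0,0],0],[[10,0.8,0],[0,0,0],0],[[15,1.2,0],[0,0,0],0],[[20,1.5,0],[0,0,0],0],[[25,2,0],[0,0,0],0],[[30,2.3,0],[0,0,0],0],[[35,2.7,0],[0,0,0],0],[[40,3.1,0],[0,0,0],0],[[45,3.5,0],[0,0,0],0],[[50,4,0],[0,0,0],0],[[54,4.2,0],[0,0,0],0],[[54,4.2,0],[0,0,0],0]])

```text
clock: 5.83
eef_pos: [0.5201, 0.0155, 0.1084]
tool_rot: [0.999, 0.038, -0.0, 0.0]
ft_force: [-2.8, -1.7, 1.7]
grip_width: 0.0001
```

Force about 3–4 N as the spring predicts; now the last millimetres slowly.

Call:
send_rows(moves=[[[2,0.2,0],[0,0,0],0],[[4,0.3,0],[0,0,0],0],[[6,0.5,0],[0,0,0],0],[[7,0.5,0],[0,0,0],0],[[8,0.6,0],[0,0,0],0],[[9,0.7,0],[0,0,0],0],[[10,0.8,0],[0,0,0],0],[[11,0.8,0],[0,0,0],0],[[11,0.8,0],[0,0,0],0]])

```text
clock: 6.58
eef_pos: [0.5312, 0.0154, 0.1082]
tool_rot: [0.999, 0.038, -0.0, 0.0]
ft_force: [-3.0, -1.9, 1.4]
grip_width: -0.0002
```

Call:
send_rows(moves=[[[1,0.1,0],[0,0,0],0],[[2,0.2,0],[0,0,0],0],[[3,0.2,0],[0,0,0],0],[[3,0.2,0],[0,0,0],0]])

```text
clock: 6.92
eef_pos: [0.5344, 0.0153, 0.1082]
tool_rot: [0.999, 0.038, -0.0, 0.001]
ft_force: [-3.5, -1.8, 1.3]
grip_width: 0.0
```

Call:
send_rows(moves=[[[1,0.1,0],[0,0,0],0],[[2,0.2,0],[0,0,0],0],[[3,0.2,0],[0,0,0],0],[[3,0.2,0],[0,0,0],0]])

```text
clock: 7.25
eef_pos: [0.5357, 0.0153, 0.1082]
tool_rot: [0.999, 0.038, -0.002, 0.001]
ft_force: [-10.1, -1.6, 6.0]
grip_width: 0.0002
```

Run:
```python
from h import *
from workcell import camera
s=camera("side"); cv2.imwrite("pics/s3.png",s[:,:,::-1]); cv2.imwrite("pics/v3.png",cv2.resize(s[180:360,220:460],(640,480))[:,:,::-1])
go([.45,.0155,.108],.06)
```

```text
t 7.3 tcp [0.5357 0.0153 0.1082] F [-10.23  -1.73   5.59] grip -0.0001 tips 0.0726
shift [-85.4  -6.7   0.5] turn [0.001 0.004 0.016]
```

View pics/v3.png

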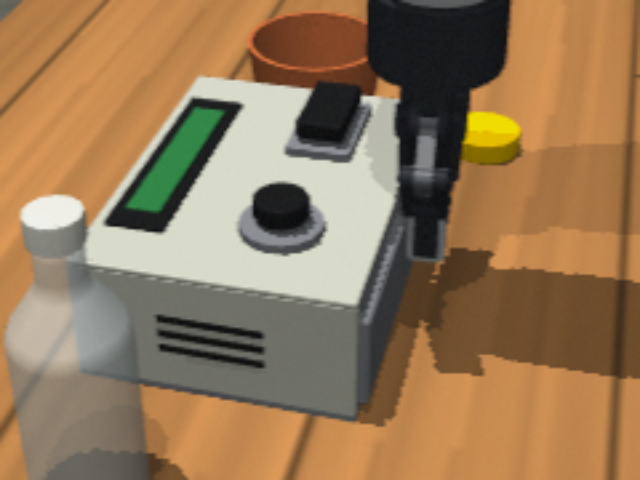

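Tray is pressed in to where motion stops at about 10 N. Back off and check that it stays.

Call:
send_rows(moves=[[[-3,-0.2,0],[0,0,0],0],[[-8,-0.6,0],[0,0,0],0],[[-20,-1.6,0],[0,0,0],0],[[-45,-3.5,0],[0,0,0],0],[[-75,-6,0],[0,0,0],0],[[-85,-7,-20],[0,0,0],0],[[-85,-7,-50],[0,0,0],0],[[-85,-7,-80],[0,0,0],0],[[-85,-7,-80],[0,0,0],0],[[-85,-7,-80],[0,0,0],0]])

```text
clock: 8.13
eef_pos: [0.4537, 0.0164, 0.1911]
tool_rot: [0.999, 0.038, 0.003, 0.0]
ft_force: [-0.6, -0.6, -0.5]
grip_width: 0.0003
```

Run:
```python
from h import *
from workcell import camera
s=camera("side"); cv2.imwrite("pics/s4.png",s[:,:,::-1]); cv2.imwrite("pics/v4.png",cv2.resize(s[180:360,220:460],(640,480))[:,:,::-1])
go([.45,.0155,.108],.06)
```

```text
t 8.18 tcp [0.4524 0.0163 0.1895] F [-0.45 -0.68 -0.07] grip 0.0 tips 0.0726
shift [-2.5  0.5 81.5] turn [ 0.001 -0.001  0.016]
```

View pics/v4.png

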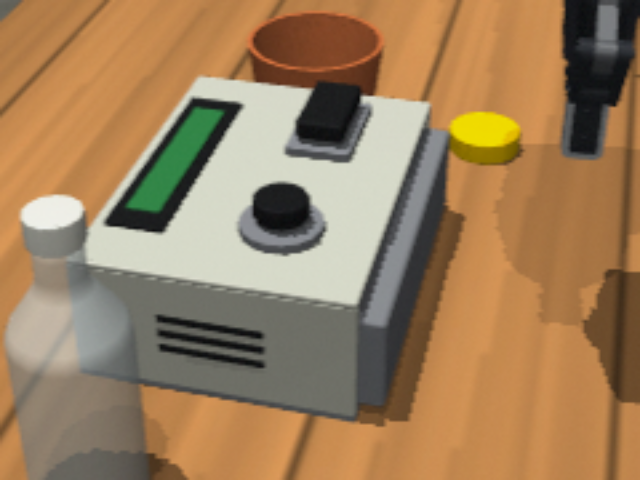

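The tray is shut with the robot clear; its panel stands as in the first picture. I'll compare against that picture, then hand in.

Run:
```python
import cv2,numpy as np
from workcell import order
a,b,c=[cv2.imread(f"pics/{n}.png").astype(int)[215:340,350:420] for n in("side0","s4","s2")]
d0,d2=np.abs(a-b).mean(),np.abs(a-c).mean(); print("diff to start",d0,"open vs start",d2)
if d0<0.4*d2: print(order.job_done())
```

```text
diff to start 7.607047619047619 open vs start 40.71885714285714
the job is handed in; nothing more can be done
None
```

I pressed the release key with the closed fingers. The side picture showed the tray fully out, with its front face at x ≈ 0.488 m, about 50 mm out from its shut position. I then pushed the tray back until it stopped at about 10 N, backed off, and handed the job in at about 8.2 s.

- **Tray:** after I backed off it stayed shut, and the side picture matched the one from the start. The mean difference was 7.6, against 40.7 with the tray open; some of the 7.6 may be shadow or image noise.
- **Robot contact:** the robot is clear of everything, and the force reading was near zero at hand-in.
- **Standby button:** I never went near it.
- **Disagreements:**
  - Joint 6 reached its range limit in front of the tray and blocked a small sideways shift. I cured it by turning the tool about 0.07 rad.
  - The tray stopped about 5 mm (TCP x 0.536, planned 0.531) further in than I had planned. An upward force of about 6 N also appeared during that final push; I did not find its cause.

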